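Fit the missing caster to the upturned dolly

ROBOT

A 6-joint arm with a two-finger parallel gripper is mounted at the origin on the work surface. World frame = base frame: x ahead of the robot, y to its left, z up, the work surface at z = 0. Lengths are in m, angles in degrees, forces in N, time in s.
With the tool pointing down it reaches from about 0.4 to 0.825 m from the base axis. Payload 7 kg.
Tool frame: the origin (TCP) lies on the centre line of the jaws, within the pads' length; the fingertips stand 11 mm ahead of it and the grasp point (between the pads) lies 8 mm behind it; z points along the fingers, y is the line along which they close (so a half turn about z gives the same grasp; the last joint's range is limited). The gripper opens to 88 mm and grips with 3 to 60 N. Pads are 19 mm wide; open, the fingers measure 130 mm over their backs; the gripper's body (78 mm by 193 mm) begins 47 mm behind the grasp point.
Start: joints at [-53.68, 20.546, 0.682, 0, -70.136, -16.507], TCP at [0.229, -0.635, 0.238] pointing down, gripper open.
Joint ranges: [-176.03, 176.03], [-82.01, 121.73], [-58.28, 71.71], [-173.87, 95.51], [-174.79, -0.11], [-173.66, 173.66]. Speed limits (degrees/s): [136.94, 136.94, 172.46, 180, 180, 180].

INTERFACE

Orientations are given as [roll, pitch, yaw] about the fixed x, y, z axes, in that order (R = Rz(yaw) Ry(pitch) Rx(roll)).
In Python, from plant import r, capture, camera_model, job gives the robot as it stands.
- The arm moves only by the tool drive_tool, never from a script. Its argument "increments" is a list that holds one entry, the list of rows, each a list of 5 numbers: the gripper's target within -1 to 1 (fully open at 1, half-way at 0, shut at -1), then the shift along the tool's x, y, z scaled (see below), then the turn about the tool's z scaled (see below). In form: [[[gripper, tx, ty, tz, roll], ...]]. A call has 1 to 5 rows; each row is the pose to reach, as a shift and turn from the pose commanded when the call began, along the tool's axes at that moment, turning the shorter way round; what a row does not reach only later rows make up. The controller multiplies each number of a shift by 120 mm and each number of a turn by 360 degrees. A row lasts 1/8 s, in which the tool goes at most 62.5 mm and 10.7 degrees, less where a joint would pass 70% of its speed; a pose out of reach is approached as far as the arm can. A call with a number of a shift or a turn outside -1 to 1 is refused whole. A call with a gripper value outside its range is refused whole. The fingers move at their own pace and stop on an object; "squeeze" is the grip in N (left out, the last holds). Time passes only in rows, so rows that repeat a pose let the fingers close. It gives the time, the measured TCP pose, the force, the opening and the grip force at its end, in the units of the state.
- r.get_state(): the state, without advancing time (a new reading comes with each control period).
- capture(name): name is "side" or "top"; returns the picture (480x640x3 uint8, red, green, blue); there is no depth.
- camera_model(name): a dict with "camera_matrix" (3x3 intrinsics, pixels), "rvec" (rotation vector, rad) and "tvec" (3), from world to camera coordinates, as OpenCV has them. Camera axes: x right, y down, z forward; pixel columns grow to the right and rows downward; lengths in m; the calibration is good to about 2 mm. A picture is of the moment at which its call begins. camera_model takes no time and is no camera call.
- job.close_job(): hands the job in; it is judged then, once.
The state is a dict: "time_s": time; "joints": joint angles; "qd": joint speeds; "joint_torque": joint torques, N m; "tcp_pos": TCP position; "eef_rot": TCP orientation; "contact_force": force on the tool from outside, world axes, zero at the start; "moment": the same for the moment, N m; "gripper_width": finger opening in m; "gripper_force": force on a finger pad.
Only numpy, scipy, OpenCV 4.12 (cv2) and the standard library are available. Lean on these libraries where they do the work, as an engineer would, in place of code of your own. Each camera call takes 0.05 s, during which the arm holds its last target. There are 200 camera calls.

TASK

The small blue dolly lies upside down on the bench with one wheel missing. Take the loose black-wheeled caster out of the wooden holder and lower its stem gently, without dropping it in, into the empty corner socket until it is fully home and upright, then let go. Leave the white-wheeled caster and the orange levelling foot standing in the holder.

Things in the scene. Friction and masses are not known exactly. Their poses are not given: they have to be found in the camera images.
- caster_mid (a point): Loose caster, black wheel up, stem down in the dark wood holder (45 high; 3 holes 110 apart). Point: wheel centre, 85 above bench; z up, y along axle. Wheel dia 60. Flat fork legs, outer faces 36 apart in y, 22 wide, up to 14 above point: grip here across y from above, 15-30 N. Collar dia 60, underside 40 below point. Stem dia 20, foot 75 below point; raise 35 to clear holder. 0.22 kg. (mm)
- socket_hole0 (a point): Empty socket: mouth centre, top of a 64 mm square blue block at one of the dolly's two corners nearer the robot, 54 mm above bench; z up. Fixed. Round blind hole dia 36, 38 deep, bevelled. Caster home: collar on block, its wheel centre 40 mm above this point, any swivel angle. Three like casters on the other corners, wheel tops 124 above bench, 160 mm or more away. Deck 270 x 230 mm.
- white_mid (a point): Wrong caster, leave alone: same shape and size but white wheel, stem down in another hole of the holder. Point: wheel centre, 85 mm above the bench.
- foot_mid (a point): Levelling foot, leave alone: steel stem with an orange pad 52 mm in diameter on top (top 87 mm above the bench), in the third hole of the holder. Point: on its axis, 65 mm above the bench.
Mind the look-alikes: they are no part of the job. Leave any green look-alike of the part that bears caster_mid alone.

How it is judged (in metres and radians):
On the way:
1. the black caster is lifted clear of the holder (height (world z) of caster_mid above 0.125 m), for 0.1 s.
At the end, for the whole second after the job is handed in: The black caster stands at rest in the empty socket: its wheel centre within 14 mm (horizontally) of the socket's centre and 30 to 47 mm above the mouth (40 mm when home), upright within 0.17 rad, released (horizontal distance between caster_mid and socket_hole0 below 0.014 m and z of caster_mid in the frame of socket_hole0 between 0.03 and 0.047 m and angle between caster_mid's own z axis and vertical below 0.17 rad and linear speed of caster below 0.03 m/s); the robot touches nothing.
It fails at once if the white caster is taken out or moved more than 30 mm (distance of white_mid from where it was at the start of the episode above 0.03 m).
It fails at once if the levelling foot is taken out or moved more than 30 mm (distance of foot_mid from where it was at the start of the episode above 0.03 m).
It fails at once if the black caster is dropped into the socket (over 0.6 m/s with its stem in the mouth) (horizontal distance between caster_mid and socket_hole0 below 0.05 m and z of caster_mid in the frame of socket_hole0 below 0.075 m and linear speed of caster above 0.6 m/s).
It also fails if it takes over 40 s, if anything falls off the work surface, if the arm or the gripper's body presses on something with over 40 N, if the wrist force passes 120 N, or if a joint passes its speed limit or range.

## Working session

There is one attempt and no reset: what is moved stays moved. The work goes in short steps, Python scripts to look and compute and a tool call to move; the robot and the scene stay as the last step left them, time stands still between calls to the robot, and variables do not carry over. Pictures are saved under pics/ and viewed, at most 10 in all, crops included, and the job is handed in when it is done.

Besides the shell and the picture viewer there is one more tool, called as a command line: name --argument value ..., lists and objects as JSON in quotes. drive_tool: Moves the arm, as the interface text tells. Its arguments: {"type":"object","properties":{"increments":{"type":"array"},"squeeze":{"type":"number"}},"required":["increments"]}

```bash
mkdir -p pics
cat > h.py <<'E'
import numpy as np, cv2
from plant import r, capture, camera_model, job
def save(n,im): cv2.imwrite('pics/'+n+'.png', im[:,:,::-1])
def ray(c,u,v,z):
    m=camera_model(c);K=np.array(m["camera_matrix"]);R=cv2.Rodrigues(np.array(m["rvec"],float))[0];t=np.array(m["tvec"],float).ravel()
    d=R.T@np.linalg.inv(K)@[u,v,1];o=-R.T@t
    return o+d*(z-o[2])/d[2]
def proj(c,p):
    m=camera_model(c)
    return cv2.projectPoints(np.array([p],float),np.array(m["rvec"],float),np.array(m["tvec"],float),np.array(m["camera_matrix"]),None)[0].ravel()
E
python3 - <<'E'
from h import *
for n in("top","side"):
    save(n+"0",capture(n));m=camera_model(n);R=cv2.Rodrigues(np.array(m["rvec"],float))[0]
    print(n,-R.T@np.array(m["tvec"]).ravel(),R[2],m["camera_matrix"])
print(r.get_state())
E
```

```text
top [0.34958572 0.04118536 0.91956909] [ 0.15180261 -0.01119562 -0.98834742] [[473.49989211   0.         320.11485341]
 [  0.         473.49989211 240.59236852]
 [  0.           0.           1.        ]]
side [-0.15752451  0.78874222  0.73814843] [ 0.5483605  -0.6334545  -0.54592688] [[528.76114537   0.         325.26336898]
 [  0.         528.76114537 238.3050237 ]
 [  0.           0.           1.        ]]
{'time_s': 0.1, 'joints': array([-5.36793180e+01,  2.05872628e+01,  6.38586483e-01, -1.68267967e-02,
       -7.01362108e+01, -1.65079551e+01]), 'qd': array([ 0.04270034, -0.07283156,  0.13816852,  0.02745737,  0.05807112,
        0.04030083]), 'joint_torque': array([-3.06886621e-03, -5.84163952e+01,  2.93751329e+01,  7.01552019e+00,
        1.01145194e-02, -5.74487035e-05]), 'tcp_pos': array([ 0.22862605, -0.63465029,  0.23671668]), 'eef_rot': array([ 1.79914117e+02, -8.95556903e-03, -1.60192996e+02]), 'contact_force': array([-0.65124651,  0.05858463,  0.61400969]), 'moment': array([0.02452779, 0.00559821, 0.01911329]), 'gripper_force': 0.0, 'gripper_width': 0.08759215515668499}
```

View pics/top0.png

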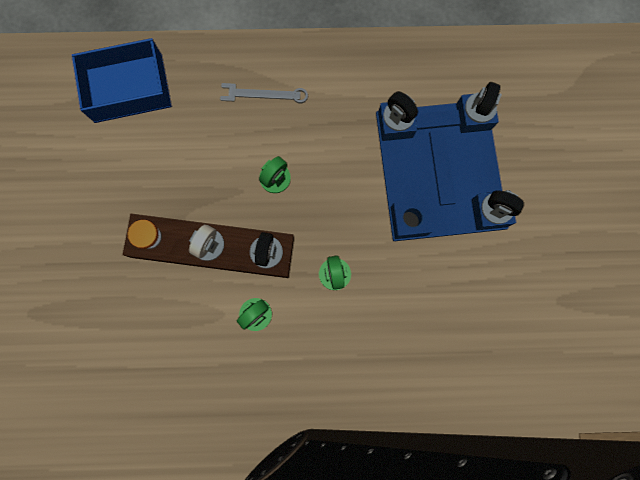

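View pics/side0.png

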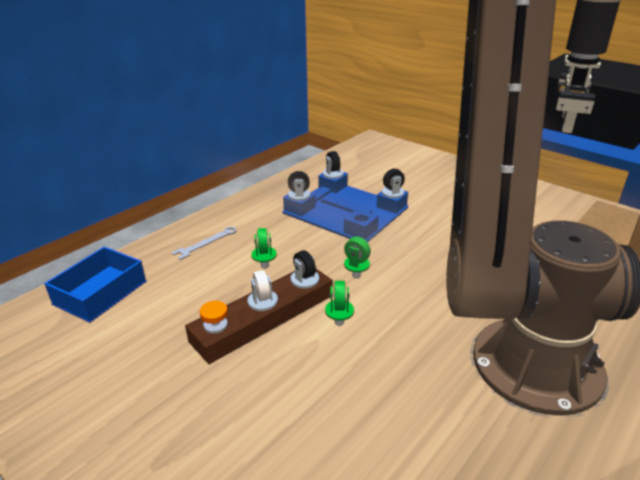

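The top view shows the candidates:
- **Black caster in the holder:** (265,250). This is the one I want.
- **White caster:** (206,242).
- **Orange foot:** (143,234).
- **Green look-alikes:** (275,175), (335,272) and (255,315).
- **Black casters fitted on the dolly:** (402,107), (488,98) and (503,204).
- **Empty socket:** (412,217), the near-left corner of the dolly.

The side view shows the black caster at (305,268) and the socket at about (361,218). I'll measure both and check them in a close crop.

```bash
cat > meas.py <<'E'
from h import *
def comp(mask,uv,rad):
    n,l,s,c=cv2.connectedComponentsWithStats(mask.astype(np.uint8))
    k=[i for i in range(1,n) if np.hypot(*(c[i]-uv))<rad and s[i,4]>15]
    i=max(k,key=lambda i:s[i,4]); return (l==i),c[i],s[i]
if __name__=="__main__":
    T=capture("top");S=capture("side")
    def crop(im,u,v): return cv2.resize(im[v-45:v+45,u-55:u+55],None,fx=3.6,fy=3.3,interpolation=cv2.INTER_CUBIC)
    save("crop1",np.vstack([np.hstack([crop(T,265,250),crop(T,412,217)]),np.hstack([crop(S,305,268),crop(S,361,218)])]))
    for n,im,uv,w in(("top",T,(265,250),22),("side",S,(305,268),25)):
        g=im.astype(int);m=np.zeros(im.shape[:2],bool);m[uv[1]-w:uv[1]+w,uv[0]-w:uv[0]+w]=1
        dark=m&(g.max(2)<50)&(g.max(2)-g.min(2)<14)
        M,c,s=comp(dark,uv,15);print(n,"wheel",c,s,cv2.minAreaRect(np.argwhere(M)[:,::-1].astype(np.float32)),ray(n,*c,.085))
        light=m&(g.min(2)>85)&(g.max(2)-g.min(2)<40)
        p=np.argwhere(light)[:,::-1].astype(np.int32);h=cv2.convexHull(p);e=cv2.fitEllipse(h);print(n,"collar",e,[ray(n,*e[0],z).round(4) for z in(.045,.05,.055)])
    g=T.astype(int);m=np.zeros(T.shape[:2],bool);m[200:235,395:430]=1
    M,c,s=comp(m&(g.max(2)<75),(412,217),8)
    e=cv2.fitEllipse(cv2.convexHull(np.argwhere(M)[:,::-1].astype(np.int32)));print("hole",c,s,e,ray("top",*e[0],.054))
    print("side hole expect",proj("side",ray("top",*e[0],.054)))
    print("holder px",[T[v,u] for u,v in((235,250),(412,217),(400,225),(440,200))])
E
python3 meas.py
```

```text
top wheel [262.86607143 248.77901786] [254 232  19  34 448] ((262.95947265625, 248.7432403564453), (16.27549934387207, 33.04419708251953), 9.462322235107422) [0.46531668 0.13378138 0.085     ]
top collar ((267.3934020996094, 245.53025817871094), (37.34809112548828, 43.72123336791992), 20.829015731811523) [array([0.4768, 0.1298, 0.045 ]), array([0.4761, 0.1293, 0.05  ]), array([0.4753, 0.1287, 0.055 ])]
side wheel [306.21292776 263.21292776] [294 252  21  26 263] ((305.3110656738281, 263.3789367675781), (25.114398956298828, 14.98302173614502), 64.65382385253906) [0.46645221 0.12987225 0.085     ]
side collar ((304.2494812011719, 271.18865966796875), (30.231836318969727, 37.386173248291016), 178.865966796875) [array([0.4878, 0.1144, 0.045 ]), array([0.4831, 0.1192, 0.05  ]), array([0.4785, 0.1241, 0.055 ])]
hole [412.31468531 216.9965035 ] [403 208  20  19 286] ((412.3702392578125, 217.0194549560547), (18.214935302734375, 19.445720672607422), 126.34385681152344) [ 0.52321087 -0.14183928  0.054     ]
side hole expect [362.47838196 216.65366371]
holder px [array([50, 32, 19], dtype=uint8), array([42, 39, 37], dtype=uint8), array([26, 56, 97], dtype=uint8), array([25, 46, 76], dtype=uint8)]
```

View pics/crop1.png

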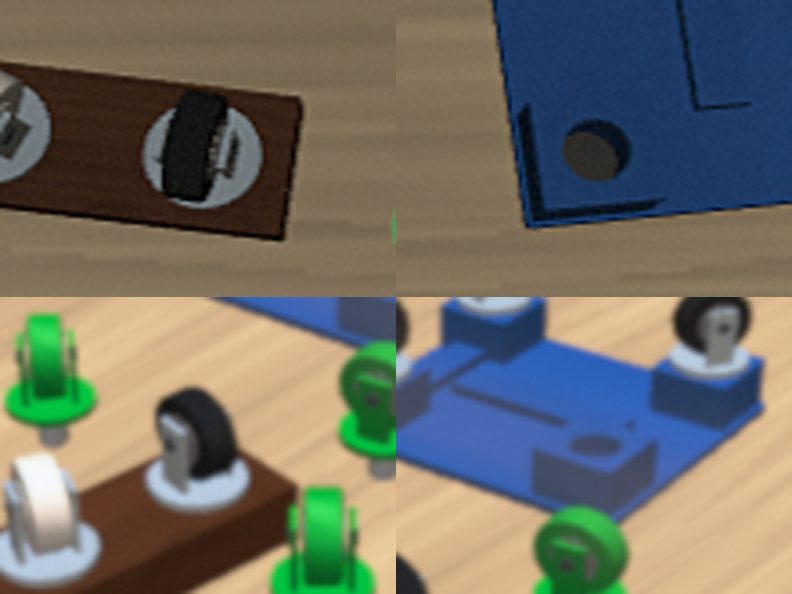

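The crop confirms it: a black wheel on the end hole of the holder, collar centred near top pixel (266.4,252) and side pixel (305,278). The hole is at top (412.4,217.2) and side (361.6,217.8), so the two views agree.

Run:
```python
from h import *
for z in(.046,.05): print(z,ray("top",266.4,252,z).round(4),ray("side",305,278.2,z).round(4))
c=np.array([263,248.7]);d=np.array([-np.sin(np.radians(9.46)),np.cos(np.radians(9.46))])*15
a,b=ray("top",*(c-d),.085),ray("top",*(c+d),.085);print("wheel dir deg",np.degrees(np.arctan2(*(a-b)[1::-1])))
# holder direction: white collar / orange
print("hole side ray",ray("side",361.6,217.8,.054),ray("top",412.4,217.2,.054))
print("wheel proj test",[proj("top",(.463,.131,z)) for z in(.085,.115)])
for n,q in(("white",(206,243)),("foot",(147,236))):print(n,ray("top",*q,.055))
s=r.get_state();print(s["tcp_pos"],s["eef_rot"])
```

```text
0.046 [0.4645 0.1316 0.046 ] [0.4686 0.1329 0.046 ]
0.05 [0.464  0.1312 0.05  ] [0.4649 0.1367 0.05  ]
wheel dir deg -9.683745333949057
hole side ray [ 0.52147511 -0.13591983  0.054     ] [ 0.52286638 -0.14187667  0.054     ]
wheel proj test [array([264.44019123, 250.03650531]), array([262.54099927, 247.72027368])]
white [0.48256449 0.24171107 0.055     ]
foot [0.49804747 0.35050462 0.055     ]
[ 0.22867054 -0.6347991   0.23699164] [ 1.79943893e+02 -3.99293074e-03 -1.60195470e+02]
```

drive_tool --increments '[[[0.4, -0.4, 0.25, 0, 0.028], [0.4, -0.8, 0.5, 0, 0.056], [0.4, -0.91, 0.56, 0, 0.084], [0.4, -0.91, 0.56, 0, 0.084]]]' --squeeze 22

```text
time_s: 0.7
tcp_pos: [0.3096, -0.5339, 0.2378]
eef_rot: [-180.0, 0.0, 169.7]
contact_force: [0.1, -0.6, -0.5]
gripper_width: 0.0619
gripper_force: 0.0
```

drive_tool --increments '[[[0.4, -0.1, 0.5, 0, 0], [0.4, -0.1, 1, 0, 0], [0.4, -0.1, 1, 0, 0]]]'

```text
time_s: 1.08
tcp_pos: [0.3424, -0.4168, 0.2381]
eef_rot: [180.0, 0.0, 169.9]
contact_force: [-0.2, 0.2, 1.2]
gripper_width: 0.0613
gripper_force: 0.0
```

drive_tool --increments '[[[0.4, -0.1, 0.5, 0, 0], [0.4, -0.1, 1, 0, 0], [0.4, -0.1, 1, 0, 0]]]'

```text
time_s: 1.45
tcp_pos: [0.3764, -0.3014, 0.238]
eef_rot: [180.0, 0.1, 169.9]
contact_force: [0.4, -1.0, 1.5]
gripper_width: 0.0612
gripper_force: 0.0
```

drive_tool --increments '[[[0.4, 0, 0.5, 0, 0], [0.4, 0, 1, 0, 0], [0.4, 0, 1, 0, 0]]]'

```text
time_s: 1.82
tcp_pos: [0.3986, -0.1834, 0.238]
eef_rot: [180.0, 0.1, 170.0]
contact_force: [0.2, -2.2, 0.0]
gripper_width: 0.0612
gripper_force: 0.0
```

drive_tool --increments '[[[0.4, 0, 0.5, 0, 0], [0.4, 0, 1, 0, 0], [0.4, 0, 1, 0, 0]]]'

```text
time_s: 2.2
tcp_pos: [0.4205, -0.0655, 0.2378]
eef_rot: [180.0, 0.0, 169.9]
contact_force: [-0.2, -1.1, -0.1]
gripper_width: 0.0613
gripper_force: 0.0
```

drive_tool --increments '[[[0.4, 0, 0.5, 0, 0], [0.4, 0, 1, 0, 0], [0.4, 0, 1, 0, 0]]]'

```text
time_s: 2.58
tcp_pos: [0.4424, 0.0521, 0.2374]
eef_rot: [-180.0, -0.0, 169.8]
contact_force: [-0.3, -0.8, -0.2]
gripper_width: 0.0614
gripper_force: 0.0
```

drive_tool --increments '[[[0.4, -0.06, 0.4, 0, 0], [0.4, -0.06, 0.69, 0, 0], [0.4, -0.06, 0.69, 0.3, 0], [0.4, -0.06, 0.69, 0.65, 0], [0.4, -0.06, 0.69, 0.65, 0]]]'

```text
time_s: 3.2
tcp_pos: [0.4619, 0.1278, 0.157]
eef_rot: [-179.7, -0.3, 169.5]
contact_force: [-0.3, -0.1, 0.4]
gripper_width: 0.0615
gripper_force: 0.0
```

Run:
```python
from h import *
T=capture("top");S=capture("side");print(r.get_state()["tcp_pos"])
c=lambda im,u,v:cv2.resize(im[v-60:v+60,u-55:u+55],None,fx=3.6,fy=3.6,interpolation=cv2.INTER_CUBIC)
save("hov",np.hstack([c(T,265,250),c(S,305,258)]))
```

```text
[0.46409907 0.1297408  0.16044663]
```

View pics/hov.png

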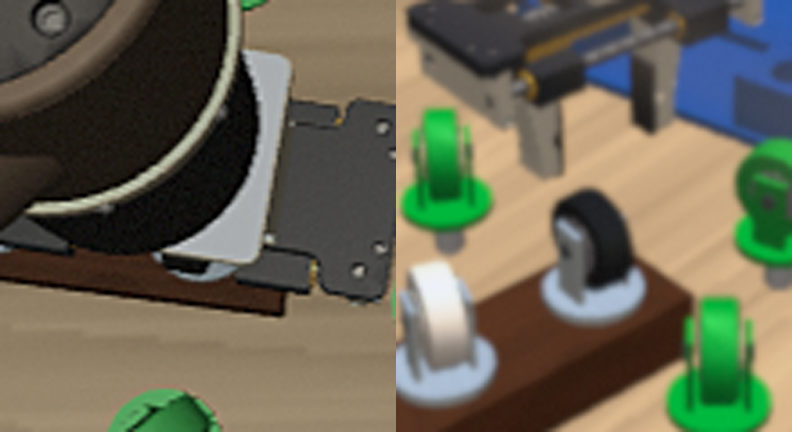

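Side crop: the fingers straddle the black wheel (wheel at crop pixel (590,235), fingertips at (545,170) and (655,130)). Nothing else is between them, so I'll descend and grip.

drive_tool --increments '[[[0.4, 0, 0.02, 0.2, 0], [0.4, 0, 0.02, 0.4, 0], [0.4, 0, 0.02, 0.58, 0], [0.4, 0, 0.02, 0.65, 0], [0.4, 0, 0.02, 0.65, 0]]]'

```text
time_s: 3.92
tcp_pos: [0.4642, 0.1334, 0.0825]
eef_rot: [180.0, 0.0, 169.6]
contact_force: [0.0, 0.3, -0.0]
gripper_width: 0.0615
gripper_force: 0.0
```

drive_tool --increments '[[[-0.3, 0, 0, 0, 0], [-0.3, 0, 0, 0, 0], [-0.3, 0, 0, 0, 0], [-0.3, 0, 0, 0, 0], [-0.3, 0, 0, 0, 0]]]' --squeeze 22

```text
time_s: 4.55
tcp_pos: [0.4636, 0.1336, 0.082]
eef_rot: [180.0, 0.0, 169.6]
contact_force: [-1.4, 0.1, 5.3]
gripper_width: 0.0363
gripper_force: 21.9
```

drive_tool --increments '[[[-0.3, 0, 0, -0.15, 0], [-0.3, 0, 0, -0.35, 0], [-0.3, 0, 0, -0.6, 0], [-0.3, 0, 0, -0.9, 0], [-0.3, 0, 0, -0.9, 0]]]'

```text
time_s: 5.18
tcp_pos: [0.4645, 0.1342, 0.1918]
eef_rot: [179.8, 0.2, 169.6]
contact_force: [0.6, 0.7, -3.3]
gripper_width: 0.0357
gripper_force: 21.9
```

Run:
```python
from h import *
S=capture("side");s=r.get_state();print(s["tcp_pos"],s["contact_force"],s["moment"],s["gripper_width"])
save("lift",cv2.resize(S[130:330,210:450],None,fx=3,fy=3,interpolation=cv2.INTER_CUBIC))
```

```text
[0.4634973  0.13372472 0.19002541] [-0.56567553 -1.07971041 -2.80715815] [-0.10208513  0.02663982 -0.03328433] 0.036161303301523076
```

View pics/lift.png

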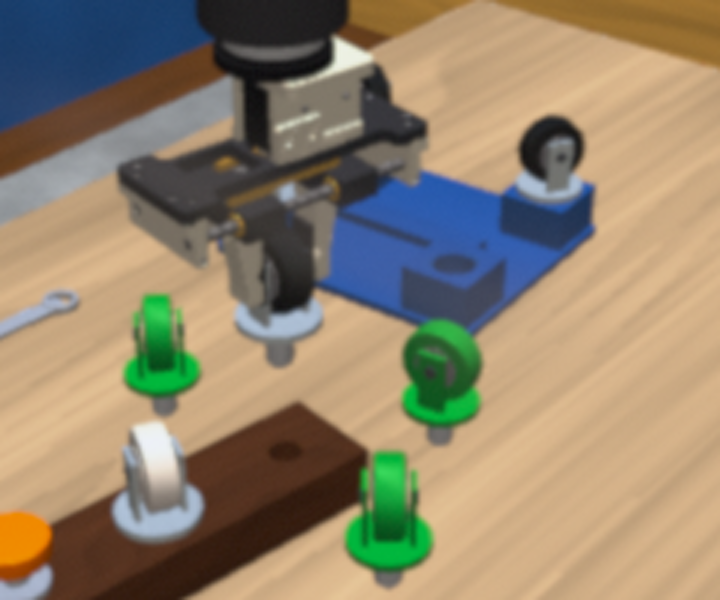

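The caster is lifted and hangs upright, with its stem at crop pixel (280,355). The white caster and the foot are still in the holder. I'll measure the stem offset from the TCP.

Run:
```python
from h import *
print("stem",ray("side",303.4,250.3,.118),"holder hole",ray("side",305,280.5,.045))
print("hole0 side",ray("side",210+454/3,130+263/3,.054))
print(proj("side",(.4635,.1337,.118)),proj("side",(.4650,.1320,.045)),proj("side",(.4635,.1337,.045)))
```

```text
stem [0.4703066  0.13309594 0.118     ] holder hole [0.46399301 0.13788421 0.045     ]
hole0 side [ 0.52238575 -0.13600694  0.054     ]
[305.62188789 251.62680945] [306.50674564 279.03393841] [306.48890216 279.67923521]
```

drive_tool --increments '[[[-0.3, 0, 0, -0.15, 0], [-0.3, -0.1, -0.2, -0.15, 0], [-0.3, -0.2, -0.45, -0.15, 0], [-0.3, -0.3, -0.7, -0.15, 0], [-0.3, -0.3, -0.72, -0.15, 0]]]'

```text
time_s: 5.85
tcp_pos: [0.4822, 0.0402, 0.2057]
eef_rot: [-179.9, -0.2, 169.4]
contact_force: [0.1, -0.0, -2.5]
gripper_width: 0.0361
gripper_force: 21.9
```

drive_tool --increments '[[[-0.3, -0.1, -0.2, 0, 0], [-0.3, -0.2, -0.45, 0, 0], [-0.3, -0.3, -0.7, 0, 0], [-0.3, -0.3, -0.72, 0, 0]]]'

```text
time_s: 6.35
tcp_pos: [0.5024, -0.0507, 0.206]
eef_rot: [-179.9, -0.1, 169.5]
contact_force: [0.6, -0.6, -2.2]
gripper_width: 0.0359
gripper_force: 21.9
```

drive_tool --increments '[[[-0.3, -0.1, -0.2, 0, 0], [-0.3, -0.2, -0.45, 0, 0], [-0.3, -0.29, -0.65, 0, 0], [-0.3, -0.29, -0.715, 0, 0], [-0.3, -0.29, -0.715, 0, 0]]]'

```text
time_s: 6.98
tcp_pos: [0.521, -0.1398, 0.2068]
eef_rot: [180.0, -0.1, 169.5]
contact_force: [-0.1, -0.6, -2.3]
gripper_width: 0.036
gripper_force: 21.9
```

drive_tool --increments '[[[-0.3, 0, 0, 0.15, 0], [-0.3, 0, 0, 0.3, 0], [-0.3, 0, 0, 0.45, 0], [-0.3, 0, 0, 0.55, 0], [-0.3, 0, 0, 0.55, 0]]]'

```text
time_s: 7.6
tcp_pos: [0.5211, -0.1396, 0.1409]
eef_rot: [-180.0, -0.1, 169.6]
contact_force: [0.1, -0.2, -1.4]
gripper_width: 0.0363
gripper_force: 21.9
```

Run:
```python
from h import *
S=capture("side");s=r.get_state();print(s["tcp_pos"],s["contact_force"])
save("pre",cv2.resize(S[140:260,290:430],None,fx=5,fy=5,interpolation=cv2.INTER_CUBIC))
z=s["tcp_pos"][2]+.003
print("foot exp",(proj("side",[*s["tcp_pos"][:2],z-.075])-[290,140])*5,"under it on block",(proj("side",[*s["tcp_pos"][:2],.054])-[290,140])*5)
```

```text
[ 0.52169651 -0.13977924  0.14161802] [ 0.22043588  1.04688048 -1.5663904 ]
foot exp [363.33848916 359.07806012] under it on block [362.30388408 385.85476326]
```

View pics/pre.png

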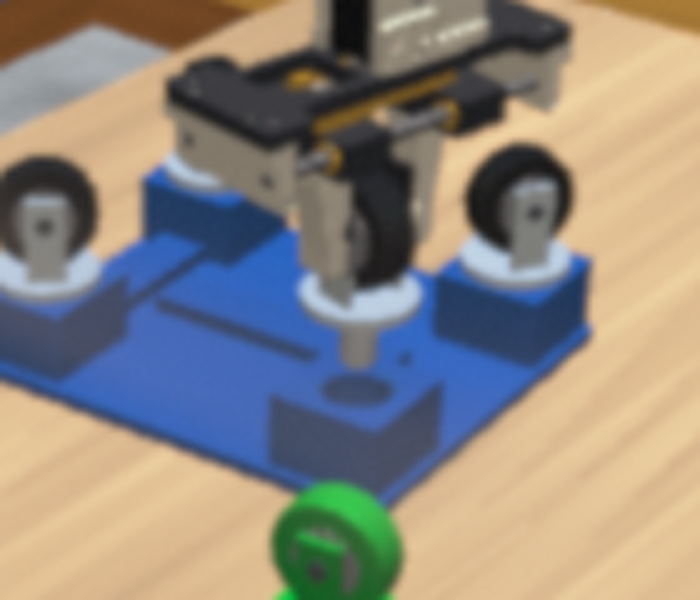

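The stem foot is at crop pixel (357,363) and the hole at (357,390). That matches the vertical offset I predicted, so it is aligned and I'll lower it slowly.

drive_tool --increments '[[[-0.3, 0, 0, 0.06, 0], [-0.3, 0, 0, 0.13, 0], [-0.3, 0, 0, 0.2, 0], [-0.3, 0, 0, 0.27, 0], [-0.3, 0, 0, 0.33, 0]]]'

```text
time_s: 8.28
tcp_pos: [0.5215, -0.1403, 0.1013]
eef_rot: [-180.0, -0.0, 169.6]
contact_force: [-0.4, -0.1, -1.8]
gripper_width: 0.0358
gripper_force: 21.9
```

drive_tool --increments '[[[-0.3, 0, 0, 0.02, 0], [-0.3, 0, 0, 0.04, 0], [-0.3, 0, 0, 0.06, 0], [-0.3, 0, 0, 0.08, 0], [-0.3, 0, 0, 0.08, 0]]]'

```text
time_s: 8.9
tcp_pos: [0.5216, -0.1402, 0.0923]
eef_rot: [-180.0, -0.0, 169.6]
contact_force: [0.8, -0.8, -2.6]
gripper_width: 0.0357
gripper_force: 21.9
```

No contact force yet; I'll creep down until it seats.

drive_tool --increments '[[[-0.3, 0, 0, 0.01, 0], [-0.3, 0, 0, 0.015, 0], [-0.3, 0, 0, 0.015, 0]]]'

```text
time_s: 9.28
tcp_pos: [0.5218, -0.1402, 0.091]
eef_rot: [-180.0, 0.0, 169.6]
contact_force: [-2.7, 0.7, 4.1]
gripper_width: 0.0359
gripper_force: 21.9
```

The caster is seated at the predicted height, so I'll release and retreat.

drive_tool --increments '[[[0.4, 0, 0, 0, 0], [0.4, 0, 0, 0, 0], [0.4, 0, 0, 0, 0], [0.4, 0, 0, 0, 0]]]'

```text
time_s: 9.78
tcp_pos: [0.5217, -0.1402, 0.0905]
eef_rot: [-180.0, -0.0, 169.6]
contact_force: [-0.2, 0.3, 0.1]
gripper_width: 0.0607
gripper_force: 0.0
```

drive_tool --increments '[[[0.4, 0, 0, -0.1, 0], [0.4, 0, 0, -0.3, 0], [0.4, 0, 0, -0.6, 0], [0.4, 0, 0, -0.95, 0], [0.4, 0, 0, -0.95, 0]]]'

```text
time_s: 10.4
tcp_pos: [0.5238, -0.1404, 0.2091]
eef_rot: [179.9, 0.4, 169.6]
contact_force: [0.3, 0.8, -0.8]
gripper_width: 0.0614
gripper_force: 0.0
```

Run:
```python
from h import *
S=capture("side");s=r.get_state();print(s["time_s"],s["tcp_pos"],s["contact_force"])
save("end",cv2.resize(S[140:340,180:430],None,fx=3,fy=3,interpolation=cv2.INTER_CUBIC))
```

```text
10.45 [ 0.52260104 -0.14017723  0.20696551] [-0.21660859  0.10422255 -1.06359479]
```

View pics/end.png

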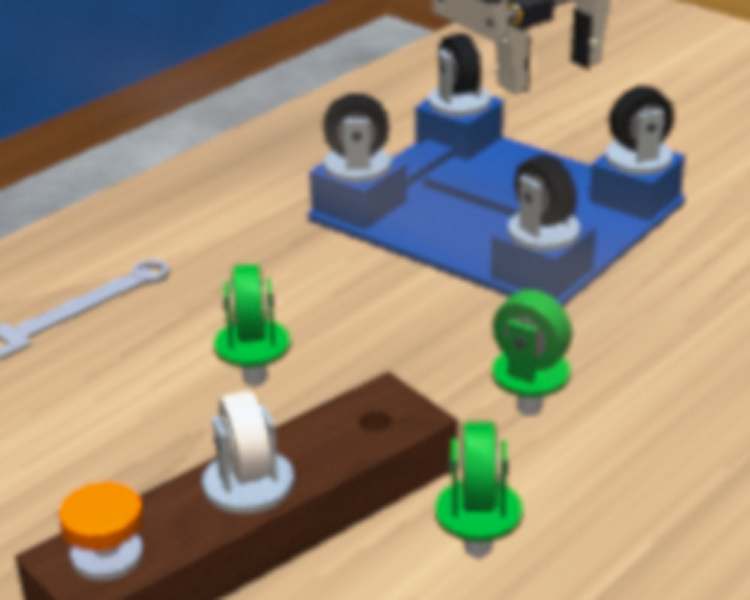

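The black caster stands upright in the near-left socket, collar flush on the block at crop pixel (543,228). The white caster and the foot are still in the holder, and the gripper is clear.

```bash
python3 -c "
from plant import job
print(job.close_job())"
```

```text
the job is handed in; nothing more can be done
None
```

The black caster is fully home and upright in the empty dolly socket and released, the white caster and levelling foot are still in the holder, and I handed the job in at about 10.5 s; no verdict came back.

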